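# Clamp a seatpost tube with a toggle latch

## Task

Clamp the black tube in its cradle: swing the latch's wire bail over, find by feel where its bar snaps down into the keeper on the sliding jaw, and then press the latch's lever over past center and fully home against its stop so that the jaw is drawn towards the tube. Never push harder than about 35 N, leave the other things on the bench alone, and let go at the end.

Things in the scene. Friction and masses are not known exactly. Their poses are not given: they have to be found in the camera images.
- latch: Toggle latch screwed to the bench: steel plate 120 x 56 x 8 mm with two ears, a lever and a wire bail. Origin: on the bench under the lever's pivot. Its x points level along the latch towards the cradle and jaw, y along the hinge axes, z up. The plate spans x -95 to 25 mm.
- lever_pivot (a point): Lever's hinge axis, 60 mm above the bench, midway between the ears. At 20 mm from it the bail is pinned to the lever, in the direction 76 deg + joint lever (in the latch's x-z plane, from +x up through z). The handle's centre line points in the direction 68 deg + joint lever.
- lever (a joint): Lever angle, rad: 0 is its forward stop, 1.955 home on its other stop (handle level, pointing to latch -x, its top 65 mm above the bench). It stays where left (friction 0.10 Nm; pushing the bail's bar along x moves it with some 5 N). Once hooked, the jaw's spring resists it up to dead center at about 1.76, then helps it home.
- handle_grip (a point): On the centre line of the lever's black handle (24 mm wide, 10 mm thick, 36 to 98 mm from the pivot), 75 mm from the pivot. Pushing here towards latch -x, then down, along an arc about the pivot, closes the lever. About 3 to 12 N is needed.
- bail (a joint): Bail angle relative to the lever, rad; joint bail + joint lever is the bail's angle above level, as seen from its pin towards the bar (0 level along latch x, pi/2 straight up). It starts steep and stays put; pushed below about 0.9 rad above level it falls forward by its own weight, onto the keeper. Tilting the lever to its forward stop is enough for that.
- bail_bar (a point): Middle of the bail's cross bar: steel, 9 mm thick, 72 mm long along latch y, 136.8 mm from the bail's pin, on two 6 mm wires at y +-31 mm. More than 9 mm from its middle the bar is clear of the keeper, so its ends can be pressed. Hooked, its centre is 54 to 57 mm above the bench; resting on top of the keeper it is over 62 mm.
- jaw (a joint): Draw of the sliding jaw towards the tube (latch -x), m: 0 at rest, 0.002 to 0.013 with the lever home; sprung, 15 N at 0 and 5 N more per mm. The jaw rides in the aluminium cradle (plate 120 x 70 mm, black tube 32 mm thick lying in it), in line ahead of the latch at a distance that differs each time and is not measured: see slot.
- slot (a point): Roughly where the bar goes in: a point fixed to the latch, 132.5 mm ahead of its pivot, 54 mm up; the true place lies up to 5 mm nearer or farther. The 18 mm wide keeper: a lip (pivot side, top sloping, 63 to 69 mm up) and a sprung gate (far side, flat top 63 mm up, chamfered, moves 1.5 mm) leave 8 mm; the 9 mm bar snaps through with 8 to 20 N, jams elsewhere. Lever home draws it under the lip.
- spray_can: Bystander: red spray can, 52 mm thick, 160 mm high; origin under its middle. Leave alone.
- parts_tray: Bystander: black tray 100 x 65 x 20 mm; origin under its middle. Leave alone.
- grease_jar: Bystander: white jar, 56 mm thick, 45 mm high; origin under its middle. Leave alone.
- wrench: Bystander: steel wrench 150 mm long lying flat; origin under its middle. Leave alone.
There are look-alikes about, which are no part of the job. Of the things that look like the part that bears jaw, the smallest one is meant.

How it is judged:
On the way, in this order (a step that is already met when the one before it is completed fails the run):
1. the bail's bar is down in the keeper's slot, behind the lip (height (world z) of bail_bar below 0.06 m and x of bail_bar in the frame of latch between 0.113 and 0.143 m), for 0.2 s.
2. the lever is fully home past center with the jaw drawn in (value of joint lever above 1.905 rad and value of joint jaw above 0.001 m), for 0.2 s.
At the end, for the whole second after the job is handed in: The lever is at rest within 0.05 rad of its stop, past center, the bail's bar is still hooked in the keeper's slot (its height below 63 mm), the jaw is drawn in by more than 1 mm, and the robot touches nothing (all of step 2 and height (world z) of bail_bar below 0.063 m and velocity of joint lever between -0.05 and 0.05 rad/s).
It fails at once if the robot pushes on the latch (plate, lever or bail) with more than 35 N (contact force between any of the fingers, the arm and latch above 35 N).
It fails at once if a bystander (spray can, tray, jar, wrench) is moved by more than 15 mm (distance of any of spray_can, parts_tray, grease_jar, wrench from where it was at the start of the episode above 0.015 m).
It also fails if it takes over 72 s, if anything falls off the work surface, if the arm or the gripper's body presses on something with over 40 N, if the wrist force passes 120 N, or if a joint passes its speed limit or range.

## Robot

A 6-joint arm with a two-finger parallel gripper is mounted at the origin on the work surface. World frame = base frame: x ahead of the robot, y to its left, z up, the work surface at z = 0. Lengths are in m, angles in rad, forces in N, time in s.
With the tool pointing down it reaches from about 0.325 to 0.775 m from the base axis. Payload 5.5 kg.
Tool frame: the origin (TCP) lies between the finger pads; the fingertips stand 19 mm ahead of it and the grasp point (between the pads) is the TCP; z points along the fingers, y is the direction in which the jaws open and shut (so a half turn about z gives the same grasp; the last joint's range is limited). The gripper opens to 85 mm and grips with 20 to 120 N. Pads are 22 mm wide; open, the fingers measure 114 mm over their backs; the gripper's body (76 mm by 85 mm) begins 54 mm behind the grasp point. The pads swing forward as they close: fully open they stand 13 mm farther back than shut.
Start: joints at [1.121, 0.091, 1.231, -0, 1.82, -0.057], TCP at [0.23, 0.554, 0.25] pointing down, gripper open.
Joint ranges: [-2.87, 2.87], [-0.86, 2.18], [0.17, 2.46], [-1.51, 4.65], [0.06, 2.69], [-2.65, 2.65]. Speed limits (rad/s): [2.57, 2.57, 3.01, 3.14, 3.14, 3.14].

## Interface

Orientations are given as a unit quaternion [x, y, z, w].
In Python, from rig import robot gives the robot as it stands. The module is installed in compiled form; this text tells all that it offers.
- The arm moves only by the tool drive_tool, never from a script. Its argument "plan" is a list that holds one entry, the list of rows, each a list of 7 numbers: the turn, a rotation vector about the tool's x, y, z in degrees, then the shift along the tool's x, y, z in m, then the opening, from 0 (shut) to 1 (fully open). A call has 1 to 20 rows; each row shifts and turns the pose as measured when the row begins, along the tool's axes as they then stand; what a row does not reach is not made up. A row lasts 1/10 s, in which the tool goes at most 50 mm and 8.59 degrees, less where a joint would pass 70% of its speed; a pose out of reach is approached as far as the arm can. A call is refused whole if a number of a shift passes 0.05 or a number of a turn 8.59, either way. A call with a gripper value outside its range is refused whole. The fingers move at their own pace and stop on an object; "grip_force" is the grip in N (left out, the last holds). Time passes only in rows, so rows that do not move let the fingers close. It gives the time, the measured TCP pose, the force and the opening at its end, in the units of the state.
- robot.observe(): the state, without advancing time (a new reading comes with each control period).
- robot.capture(name): name is "side" or "top" or "wrist"; returns a dict with "image" (420x560x3 uint8, red, green, blue), "fx", "fy", "cx", "cy" (pixels), "pose" (4x4, takes a point from camera to world coordinates); the wrist camera has in their place "hand_eye" (4x4, takes a point from camera to tool coordinates, whose origin is the TCP and whose axes are the flange's). Camera axes: x right, y down, z forward; pixel columns grow to the right and rows downward; lengths in m; the calibration is good to about 2 mm. A picture is of the moment at which its call begins: read the wrist's pose just before it. There is no depth.
- robot.job_done(): hands the job in, once; it reports no verdict.
The state is a dict: "clock": time; "q": joint angles; "joint_vel": joint speeds; "tau": joint torques, N m; "tool_pos": TCP position; "tcp_rot": TCP orientation; "ft_force": force on the tool from outside, world axes, zero at the start; "torque": the same for the moment, N m; "finger_gap": finger opening in m.
Only numpy, scipy, OpenCV 4.12 (cv2) and the standard library are available. Lean on these libraries where they do the work, as an engineer would, in place of code of your own. Each camera call takes 0.05 s, during which the arm holds its last target. There are 200 camera calls.

## Working session

There is one attempt and no reset: what is moved stays moved. The work goes in short steps, Python scripts to look and compute and a tool call to move; the robot and the scene stay as the last step left them, time stands still between calls to the robot, and variables do not carry over. Pictures are saved under pics/ and viewed, about 8 in all and at most 12, crops included, and the job is handed in when it is done.

Besides the shell and the picture viewer there is one more tool, called after "Request:" as name(argument=value, ...) on one line, values as JSON. drive_tool: Moves the arm, as the interface text tells. Its arguments: {"type":"object","properties":{"plan":{"type":"array","items":{"type":"array","items":{"type":"array","items":{"type":"number"}}}},"grip_force":{"type":"number"}},"required":["plan"]}

```bash
mkdir -p pics; python3 - <<'E'
from rig import robot
import cv2,json,numpy as np
print(robot.observe())
for n in("top","side"):
    c=robot.capture(n);cv2.imwrite(f"pics/{n}0.png",c["image"][...,::-1])
    print(n,c["fx"],c["fy"],c["cx"],c["cy"],np.array(c["pose"]).round(4).tolist())
E
```

```text
{'clock': 0.0, 'q': array([ 1.12131067e+00,  9.18505533e-02,  1.23190652e+00, -2.19431461e-06,
        1.81979336e+00, -5.66576774e-02]), 'joint_vel': array([ 5.68517889e-04, -7.11746575e-04,  1.06518415e-03, -4.47314345e-05,
        2.28061394e-04,  4.10189308e-04]), 'tau': array([-1.48368385e-03, -4.58739531e+01, -4.18023491e+01, -2.31666745e-04,
        1.16220370e-02, -1.21519528e-05]), 'tool_pos': array([0.22955141, 0.55408114, 0.24914415]), 'tcp_rot': array([ 1.95153702e-01,  9.80772183e-01, -9.47973115e-04, -2.44062852e-04]), 'ft_force': array([0.13769975, 0.18422292, 0.27683321]), 'torque': array([-0.00547771,  0.02357978, -0.02404037]), 'finger_gap': 0.08541867340535218}
top 407.8797317632181 407.8797317632181 278.7882505475023 211.3679868278726 [[-0.0153, -0.9955, 0.0937, 0.4985], [-0.9995, 0.0128, -0.0275, 0.0887], [0.0262, -0.0941, -0.9952, 1.0073], [0.0, 0.0, 0.0, 1.0]]
side 390.1262182549769 390.1262182549769 276.21678089420357 214.39116519197418 [[0.9661, -0.1652, 0.1982, 0.3865], [-0.2576, -0.6596, 0.7061, -0.538], [0.0141, -0.7332, -0.6798, 0.7263], [0.0, 0.0, 0.0, 1.0]]
```

View pics/top0.png

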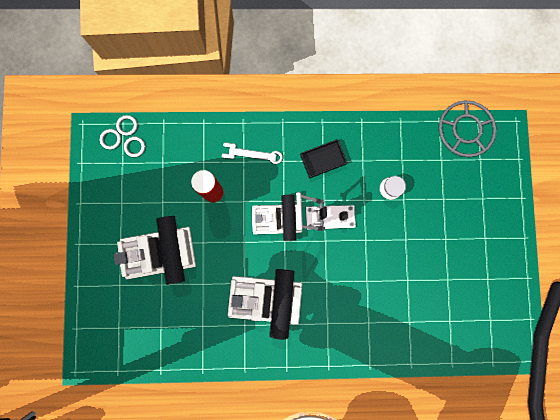

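View pics/side0.png

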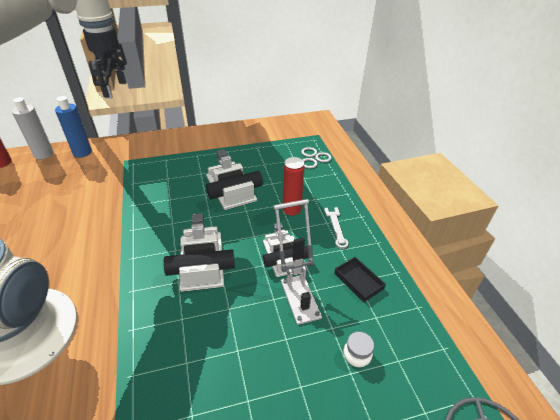

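Candidates for the jaw cradle in the top view: (155,250), (265,300) and (278,217). The last is the smallest and in line with the latch at (330,215), so I'll check it in a close crop.

```bash
python3 - <<'E'
import cv2
a=cv2.imread("pics/top0.png")[180:250,240:370]
b=cv2.imread("pics/side0.png")[190:330,250:340]
cv2.imwrite("pics/c1.png",cv2.resize(a,None,fx=6,fy=6,interpolation=cv2.INTER_CUBIC))
cv2.imwrite("pics/c2.png",cv2.resize(b,None,fx=4.2,fy=4.2,interpolation=cv2.INTER_CUBIC))
E
```

```text
(no output)
```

View pics/c1.png

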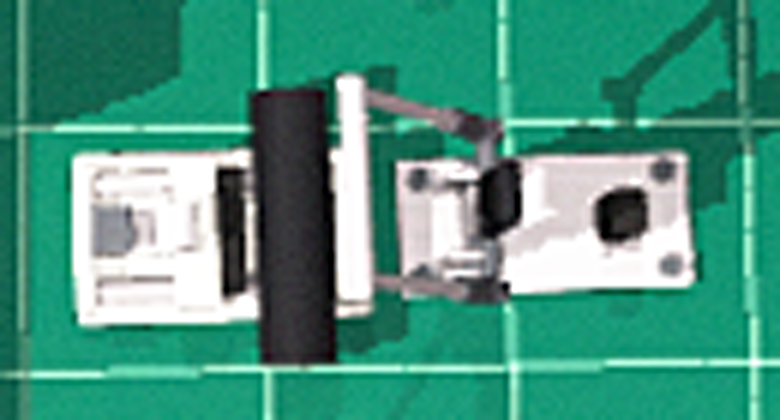

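View pics/c2.png

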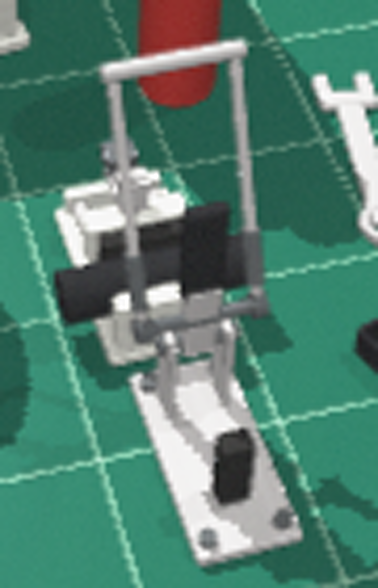

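```bash
cat > h.py <<'E'
import numpy as np
C={"top":(407.88,278.788,211.368,np.array([[-0.0153,-0.9955,0.0937,0.4985],[-0.9995,0.0128,-0.0275,0.0887],[0.0262,-0.0941,-0.9952,1.0073],[0,0,0,1]])),
"side":(390.126,276.217,214.391,np.array([[0.9661,-0.1652,0.1982,0.3865],[-0.2576,-0.6596,0.7061,-0.538],[0.0141,-0.7332,-0.6798,0.7263],[0,0,0,1]]))}
def pl(n,u,v,z):
    f,cx,cy,T=C[n];d=T[:3,:3]@[(u-cx)/f,(v-cy)/f,1];o=T[:3,3];return o+d*(z-o[2])/d[2]
def pj(n,p):
    f,cx,cy,T=C[n];c=T[:3,:3].T@(np.array(p)-T[:3,3]);return np.array([cx+f*c[0]/c[2],cy+f*c[1]/c[2]])
E
python3 - <<'E'
from h import *
t=lambda x,y:((x+.5)/6-.5+240,(y+.5)/6-.5+180)
s=lambda x,y:((x+.5)/4.2-.5+250,(y+.5)/4.2-.5+190)
print("top screws");[print(pl("top",*t(*p),.009).round(4)) for p in[(417,178),(422,272),(663,170),(672,263)]]
print("top corners");[print(pl("top",*t(*p),.008).round(4)) for p in[(397,160),(404,302),(690,153),(693,285)]]
print("cradle corners z~.01");[print(pl("top",*t(*p),.01).round(4)) for p in[(75,155),(80,325)]]
print("keeper",pl("top",*t(115,230),.063).round(4))
print("side screws");[print(pl("side",*s(*p),.009).round(4)) for p in[(148,383),(208,540),(283,518)]]
print("side corners");[print(pl("side",*s(*p),.008).round(4)) for p in[(132,378),(198,560),(301,533)]]
# bar ends triangulate
from scipy.optimize import least_squares
for a,b in [((350,80),(242,47)),((355,305),(107,70))]:
    r=least_squares(lambda p:np.r_[pj("top",p)-t(*a),pj("side",p)-s(*b)],[.5,.1,.2]);print("bar",r.x.round(4),r.fun.round(2))
E
```

```text
top screws
[ 0.5968 -0.0137  0.009 ]
[ 0.5581 -0.0149  0.009 ]
[ 0.5988 -0.1153  0.009 ]
[ 0.5604 -0.1178  0.009 ]
top corners
[ 0.6044 -0.0057  0.008 ]
[ 0.546  -0.0073  0.008 ]
[ 0.6058 -0.127   0.008 ]
[ 0.5513 -0.1264  0.008 ]
cradle corners z~.01
[0.6079 0.1265 0.01  ]
[0.5384 0.1251 0.01  ]
keeper [0.5727 0.1093 0.063 ]
side screws
[ 0.5573 -0.0135  0.009 ]
[ 0.5597 -0.115   0.009 ]
[ 0.6004 -0.1123  0.009 ]
side corners
[ 0.5499 -0.0074  0.008 ]
[ 0.5517 -0.124   0.008 ]
[ 0.6065 -0.1222  0.008 ]
bar [0.6106 0.0279 0.2046] [ 0.02 -0.07 -0.07  0.01]
bar [0.539  0.0271 0.2054] [ 0.31 -1.61 -1.66  0.12]
```

Both views agree. The pivot is at about (0.578, -0.031), with latch x ≈ world +y (yaw 91.3°). The bar is at about (0.575, 0.028, 0.205), steep. The small cradle at (278,217) is the one, with its keeper near (0.573, 0.105). First I'll align the yaw, rise and shut the fingers.

Request:
drive_tool(plan=[[[0, 0, 8.2, 0, 0, -0.006, 0], [0, 0, 8.2, 0, 0, -0.006, 0], [0, 0, 8.2, 0, 0, -0.006, 0], [0, 0, 8.2, 0, 0, -0.006, 0], [0, 0, 8.2, 0, 0, -0.006, 0], [0, 0, 8.2, 0, 0, -0.006, 0], [0, 0, 8.2, 0, 0, -0.006, 0], [0, 0, 8.2, 0, 0, -0.006, 0]]])

```text
clock: 0.9
tool_pos: [0.2291, 0.5531, 0.2918]
tcp_rot: [0.711, 0.703, -0.007, 0.002]
ft_force: [-1.0, 0.5, -0.2]
finger_gap: -0.0001
```

```bash
cat >> h.py <<'E'
from scipy.spatial.transform import Rotation as R
ya=np.deg2rad(91.3); P=np.array([.5778,-.031,0]); L=np.array([[np.cos(ya),-np.sin(ya),0],[np.sin(ya),np.cos(ya),0],[0,0,1]])
def st():
    from rig import robot
    s=robot.observe();q=R.from_quat(s["tcp_rot"]);M=q.as_matrix()
    p=L.T@(s["tool_pos"]-P)
    print("t",round(s["clock"],2),"TCP latch mm",(p*1e3).round(1),"tip",((p+L.T@M[:,2]*.019)*1e3).round(1),"gap",round(s["finger_gap"]*1e3,1))
    print(" F latch",(L.T@s["ft_force"]).round(1),"tool axes in latch\n",(L.T@M).round(3))
    return s,p,L.T@M
def to(p_target,tiltdeg=0):
    """needed shift (tool axes) and turn to tcp target in latch mm; tilt about latch y (tool z leans to latch -x for +)"""
    s,p,M=st(); a=np.deg2rad(tiltdeg)
    z=np.array([-np.sin(a),0,-np.cos(a)]);y=np.array([0,-1,0.]);x=np.cross(y,z)
    D=np.c_[x,y,z]
    print("shift tool mm",(M.T@(np.array(p_target)/1e3-p)*1e3).round(1),"turn deg",np.rad2deg((R.from_matrix(M.T@D)).as_rotvec()).round(2))
E
python3 -c "
from h import *
to([28,0,290])"
```

```text
t 0.9 TCP latch mm [591.8 335.4 291.8] tip [591.6 335.5 272.8] gap -0.1
 F latch [ 0.5  1.  -0.2] tool axes in latch
 [[ 0.999 -0.034 -0.013]
 [-0.034 -0.999  0.007]
 [-0.013 -0.006 -1.   ]]
shift tool mm [-552.1  354.3    6.8] turn deg [-0.36  0.74 -1.94]
```

Request:
drive_tool(plan=[[[0, 0, -1.9, -0.037, 0.024, 0, 0], [0, 0, 0, -0.037, 0.024, 0, 0], [0, 0, 0, -0.037, 0.024, 0, 0], [0, 0, 0, -0.037, 0.024, 0, 0], [0, 0, 0, -0.037, 0.024, 0, 0], [0, 0, 0, -0.037, 0.024, 0, 0], [0, 0, 0, -0.037, 0.024, 0, 0], [0, 0, 0, -0.037, 0.024, 0, 0], [0, 0, 0, -0.037, 0.024, 0, 0], [0, 0, 0, -0.037, 0.024, 0, 0], [0, 0, 0, -0.037, 0.024, 0, 0], [0, 0, 0, -0.037, 0.024, 0, 0], [0, 0, 0, -0.037, 0.024, 0, 0], [0, 0, 0, -0.037, 0.024, 0, 0], [0, 0, 0, 0, 0, 0, 0]]])

```text
clock: 2.4
tool_pos: [0.5833, 0.0204, 0.286]
tcp_rot: [0.7, 0.715, -0.013, 0.0]
ft_force: [-1.1, 0.4, -0.7]
finger_gap: -0.0003
```

```bash
python3 -c "
from h import *
to([26,0,275])"
```

```text
t 2.4 TCP latch mm [ 51.3  -6.7 286. ] tip [ 50.9  -6.3 267. ] gap -0.3
 F latch [ 0.4  1.1 -0.7] tool axes in latch
 [[ 1.    -0.002 -0.019]
 [-0.001 -1.     0.019]
 [-0.019 -0.019 -1.   ]]
shift tool mm [-25.   -6.4  11.6] turn deg [-1.07  1.1  -0.08]
```

Request:
drive_tool(plan=[[[-1, 1, 0, -0.026, -0.006, 0, 0], [0, 0, 0, 0, 0, 0.02, 0], [0, 0, 0, 0, 0, 0.02, 0], [0, 0, 0, 0, 0, 0.02, 0], [0, 0, 0, 0, 0, 0.017, 0], [0, 0, 0, 0, 0, 0, 0]]])

```text
clock: 3.0
tool_pos: [0.5767, -0.0069, 0.2041]
tcp_rot: [0.7, 0.714, -0.002, -0.002]
ft_force: [-0.3, -0.9, -0.4]
finger_gap: -0.0001
```

```bash
python3 -c "
from h import *
to([100,0,200])"
```

```text
t 3.0 TCP latch mm [ 24.1   0.6 204.1] tip [ 24.2   0.7 185.1] gap -0.1
 F latch [-0.9  0.3 -0.4] tool axes in latch
 [[ 1.    -0.004  0.001]
 [-0.004 -1.     0.006]
 [ 0.001 -0.006 -1.   ]]
shift tool mm [75.9  0.3  4.2] turn deg [-0.32 -0.05 -0.22]
```

Push the bar forward in small steps, with the tool descending a little along its arc.

Request:
drive_tool(plan=[[[0, 0, 0, 0.008, 0, 0, 0], [0, 0, 0, 0.008, 0, 0, 0], [0, 0, 0, 0.006, 0, 0, 0], [0, 0, 0, 0.006, 0, 0, 0], [0, 0, 0, 0.006, 0, 0.001, 0], [0, 0, 0, 0.006, 0, 0.001, 0], [0, 0, 0, 0.006, 0, 0.001, 0], [0, 0, 0, 0.006, 0, 0.001, 0], [0, 0, 0, 0.006, 0, 0.001, 0], [0, 0, 0, 0.006, 0, 0.001, 0], [0, 0, 0, 0.006, 0, 0.001, 0], [0, 0, 0, 0.006, 0, 0.001, 0]]])

```text
clock: 4.2
tool_pos: [0.5758, 0.0771, 0.2001]
tcp_rot: [0.7, 0.714, 0.0, -0.001]
ft_force: [-0.8, -0.3, 0.2]
finger_gap: 0.0
```

```bash
python3 - <<'E'
from h import *
from rig import robot
import cv2
to([100,0,200])
c=robot.capture("side");cv2.imwrite("pics/s1.png",cv2.resize(c["image"][130:330,210:360,::-1],None,fx=3,fy=3,interpolation=cv2.INTER_CUBIC))
E
```

```text
t 4.2 TCP latch mm [108.1  -0.5 200.1] tip [108.1  -0.5 181.1] gap 0.0
 F latch [-0.2  0.8  0.2] tool axes in latch
 [[ 1.    -0.002  0.001]
 [-0.002 -1.     0.   ]
 [ 0.001 -0.    -1.   ]]
shift tool mm [-8.1 -0.4  0.1] turn deg [-0.01 -0.08 -0.14]
```

View pics/s1.png

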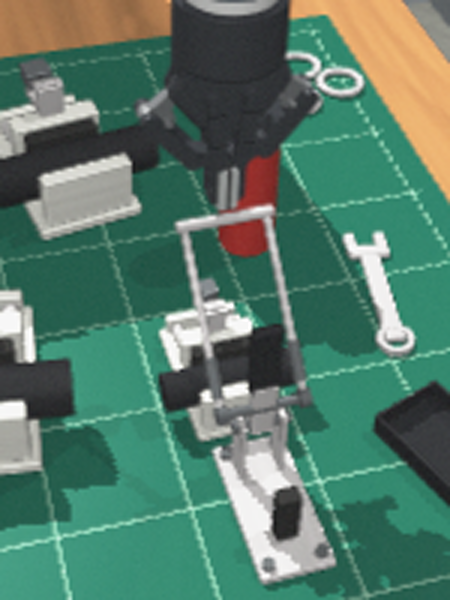

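```bash
python3 - <<'E'
from h import *
for nm,u,v in[("old",250+174.5/4.2,190+58.5/4.2),("new",210+226/3,130+220/3)]:
  print(nm,u,v)
for lev in(0,.3):
  th=np.deg2rad(76)+lev;pin=np.array([.02*np.cos(th),0,.06+.02*np.sin(th)])
  for a in(.7,.8,.9,1.0,1.1,1.2,1.3):
    b=pin+.1368*np.array([np.cos(a),0,np.sin(a)]);print(lev,a,b.round(3),pj("side",L@b+P).round(1),pj("top",L@b+P).round(1))
E
```

```text
old 291.54761904761904 203.92857142857142
new 285.3333333333333 203.33333333333331
0 0.7 [0.109 0.    0.168] [283.4 201.5] [272.5 212.5]
0 0.8 [0.1   0.    0.178] [284.8 200.8] [277.1 211.9]
0 0.9 [0.09  0.    0.187] [286.4 200.6] [282.3 211.3]
0 1.0 [0.079 0.    0.195] [288.1 201.1] [288.  210.8]
0 1.1 [0.067 0.    0.201] [289.9 202.2] [294.1 210.2]
0 1.2 [0.054 0.    0.207] [291.9 204. ] [300.6 209.7]
0 1.3 [0.041 0.    0.211] [294.  206.6] [307.4 209.3]
0.3 0.7 [0.104 0.    0.168] [284.2 203.1] [275.4 212.4]
0.3 0.8 [0.094 0.    0.178] [285.6 202.3] [280.1 211.8]
0.3 0.9 [0.084 0.    0.187] [287.2 202.2] [285.3 211.2]
0.3 1.0 [0.073 0.    0.195] [289.  202.7] [291.  210.6]
0.3 1.1 [0.061 0.    0.202] [290.8 203.9] [297.1 210.1]
0.3 1.2 [0.048 0.    0.207] [292.8 205.7] [303.6 209.6]
0.3 1.3 [0.035 0.    0.212] [295.  208.3] [310.4 209.1]
```

The bar has swung to about 0.8 rad and may be falling. I'll let time pass while retreating upward and towards the near side of the bail, then look.

Request:
drive_tool(plan=[[[0, 0, 0, 0, 0, -0.01, 0], [0, 0, 0, 0, 0, 0, 0], [0, 0, 0, 0, 0, 0, 0], [0, 0, 0, 0, 0, 0, 0]]])

```text
clock: 4.65
tool_pos: [0.5759, 0.078, 0.2114]
tcp_rot: [0.7, 0.715, 0.001, -0.0]
ft_force: [0.6, -0.5, 0.2]
finger_gap: 0.0
```

```bash
python3 - <<'E'
from h import *
from rig import robot
import cv2
st()
c=robot.capture("side")["image"][170:330,230:350,::-1]
d=robot.capture("top")["image"][180:260,230:370,::-1]
a=cv2.resize(c,None,fx=3.5,fy=3.5,interpolation=cv2.INTER_CUBIC);b=cv2.resize(d,None,fx=2.7,fy=2.7,interpolation=cv2.INTER_CUBIC)
o=np.zeros((560,798,3),np.uint8);o[:a.shape[0],:420]=a;o[:b.shape[0],420:420+b.shape[1]]=b
cv2.imwrite("pics/s2.png",o)
E
```

```text
t 4.65 TCP latch mm [109.   -0.6 211.4] tip [109.   -0.6 192.4] gap 0.0
 F latch [-0.6 -0.6  0.2] tool axes in latch
 [[ 1.    -0.002  0.002]
 [-0.002 -1.    -0.   ]
 [ 0.002  0.    -1.   ]]
```

View pics/s2.png

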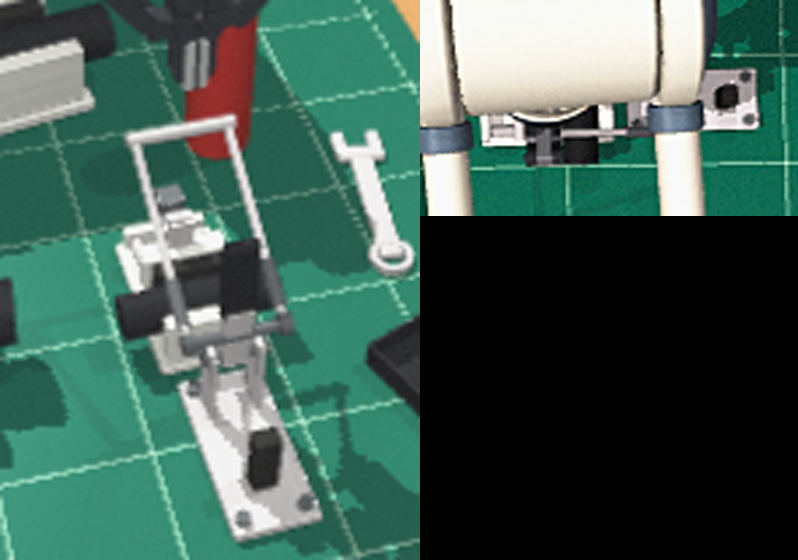

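```bash
python3 - <<'E'
from h import *
print("can latch",L.T@(pl("top",203,181,.16)-P))
print("jar",L.T@(pl("top",392,187,.04)-P),"tray",L.T@(pl("top",325,158,.02)-P))
to([185,0,190],30)
for lev in(0,.3):
  th=np.deg2rad(76)+lev;pin=np.array([.02*np.cos(th),0,.06+.02*np.sin(th)])
  for a in(.2,.3,.4,.5,.6,.7):
    b=pin+.1368*np.array([np.cos(a),0,np.sin(a)]);print(lev,a,b.round(3),pj("side",L@b+P).round(1))
E
```

```text
can latch [ 0.25231063 -0.07205419  0.16      ]
jar [-0.18279954 -0.06322149  0.04      ] tray [-0.02706316 -0.14401698  0.02      ]
t 4.75 TCP latch mm [109.   -0.5 211. ] tip [109.   -0.4 192. ] gap 0.2
 F latch [-1.2 -0.3 -0.9] tool axes in latch
 [[ 1.    -0.002  0.002]
 [-0.002 -1.     0.   ]
 [ 0.002 -0.    -1.   ]]
shift tool mm [75.9 -0.6 21.1] turn deg [ -0.04 -30.1   -0.08]
0 0.2 [0.139 0.    0.107] [279.1 213.2]
0 0.3 [0.136 0.    0.12 ] [279.6 210. ]
0 0.4 [0.131 0.    0.133] [280.3 207.1]
0 0.5 [0.125 0.    0.145] [281.2 204.8]
0 0.6 [0.118 0.    0.157] [282.2 202.9]
0 0.7 [0.109 0.    0.168] [283.4 201.5]
0.3 0.2 [0.133 0.    0.107] [279.8 214.7]
0.3 0.3 [0.13 0.   0.12] [280.3 211.5]
0.3 0.4 [0.125 0.    0.133] [281.  208.6]
0.3 0.5 [0.119 0.    0.146] [281.9 206.3]
0.3 0.6 [0.112 0.    0.157] [283.  204.4]
0.3 0.7 [0.104 0.    0.168] [284.2 203.1]
```

Request:
drive_tool(plan=[[[0, -7, 0, 0.025, 0, 0.0, 0.28], [0, -7, 0, 0.025, 0, 0.004, 0.28], [0, -6, 0, 0.026, 0, 0.0, 0.28], [0, 0, 0, 0, 0, 0, 0.28], [0, 0, 0, 0, 0, 0, 0.28]]])

```text
clock: 5.25
tool_pos: [0.5755, 0.151, 0.197]
tcp_rot: [0.691, 0.7, -0.125, 0.129]
ft_force: [-0.2, 0.2, 0.5]
finger_gap: 0.0239
```

```bash
python3 - <<'E'
from h import *
from rig import robot
import cv2
a=np.deg2rad(20)
to([148+19*np.sin(a),0,95+19*np.cos(a)],20)
c=robot.capture("side")["image"][180:320,230:350,::-1]
d=robot.capture("wrist");print(np.array(d["hand_eye"]).round(4).tolist(),d["fx"],d["cx"],d["cy"])
a=cv2.resize(c,None,fx=4,fy=4,interpolation=cv2.INTER_CUBIC);b=cv2.resize(d["image"][...,::-1],(320,240))
o=np.zeros((560,800,3),np.uint8);o[:a.shape[0],:480]=a;o[:240,480:]=b
cv2.imwrite("pics/s3.png",o)
E
```

```text
t 5.25 TCP latch mm [182.   -1.9 197. ] tip [175.3  -1.9 179.2] gap 23.9
 F latch [0.2 0.2 0.5] tool axes in latch
 [[ 0.935 -0.009 -0.354]
 [-0.009 -1.     0.001]
 [-0.354  0.002 -0.935]]
shift tool mm [ 4.  -1.8 88.4] turn deg [-0.05  0.71 -0.52]
[[-0.0004, -0.9487, -0.3161, 0.0809], [1.0, -0.0006, 0.0005, -0.0007], [-0.0007, -0.3161, 0.9487, -0.1241], [0.0, 0.0, 0.0, 1.0]] 377.4188023354033 277.4486896199182 206.3253264009199
```

View pics/s3.png

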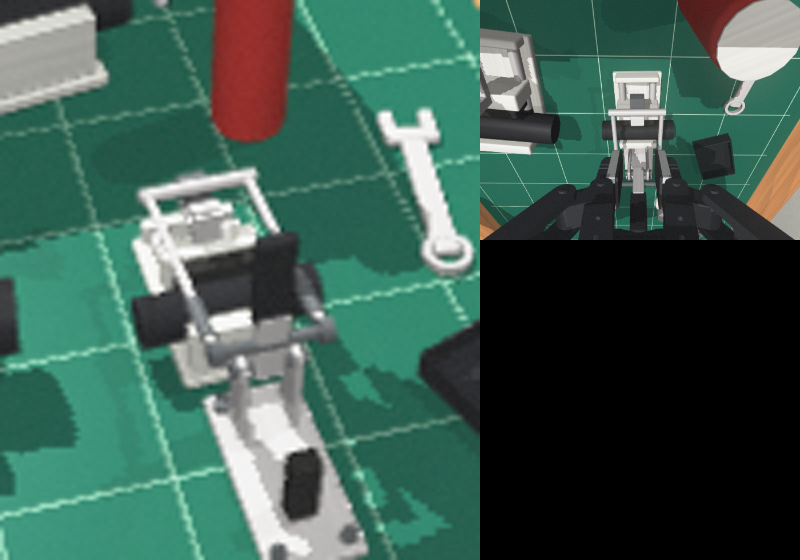

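```bash
python3 - <<'E'
from h import *
for x in (.125,.13,.135,.14,.145):
  for z in(.06,.066,.072):print("bar",x,z,pj("side",L@[x,0,z]+P).round(1))
for lev in(0,.15,.3,.45):
  t=np.deg2rad(68)+lev
  print(lev,[pj("side",L@[r*np.cos(t),0,.06+r*np.sin(t)]+P).round(1) for r in(.036,.098)])
E
```

```text
bar 0.125 0.06 [280.3 231.3]
bar 0.125 0.066 [280.4 229.5]
bar 0.125 0.072 [280.4 227.7]
bar 0.13 0.06 [279.7 229.9]
bar 0.13 0.066 [279.8 228.1]
bar 0.13 0.072 [279.8 226.3]
bar 0.135 0.06 [279.1 228.4]
bar 0.135 0.066 [279.2 226.7]
bar 0.135 0.072 [279.2 224.9]
bar 0.14 0.06 [278.6 227. ]
bar 0.14 0.066 [278.6 225.3]
bar 0.14 0.072 [278.7 223.5]
bar 0.145 0.06 [278.  225.7]
bar 0.145 0.066 [278.  223.9]
bar 0.145 0.072 [278.1 222.1]
0 [array([295.6, 256. ]), array([293.4, 229.7])]
0.15 [array([296.4, 257.3]), array([295.6, 232.8])]
0.3 [array([297.2, 258.9]), array([297.9, 236.9])]
0.45 [array([298. , 260.7]), array([300.3, 242. ])]
```

```bash
python3 -c "
from h import *
to([145,0,103],20)"
```

```text
t 5.35 TCP latch mm [180.8  -1.8 197. ] tip [174.1  -1.8 179.2] gap 23.8
 F latch [ 0.6  0.3 -0.4] tool axes in latch
 [[ 0.936 -0.011 -0.353]
 [-0.011 -1.     0.002]
 [-0.353  0.002 -0.936]]
shift tool mm [ -0.4  -1.6 100.6] turn deg [-0.09  0.66 -0.63]
```

Request:
drive_tool(plan=[[[0, 0.6, -0.6, 0, -0.0015, 0.025, 0.28], [0, 0, 0, 0, 0, 0.025, 0.28], [0, 0, 0, 0, 0, 0.025, 0.28], [0, 0, 0, 0, 0, 0.02, 0.28], [0, 0, 0, 0, 0, 0, 0.28], [0, 0, 0, 0, 0, 0, 0.28]]])

```text
clock: 5.95
tool_pos: [0.5771, 0.1077, 0.1113]
tcp_rot: [0.694, 0.699, -0.117, 0.124]
ft_force: [-0.9, -0.5, 0.8]
finger_gap: 0.024
```

```bash
python3 -c "
from h import *
to([141.5,0,90],20)"
```

```text
t 5.95 TCP latch mm [138.7  -2.5 111.3] tip [132.3  -2.5  93.4] gap 24.0
 F latch [-0.5  0.9  0.8] tool axes in latch
 [[ 0.942 -0.014 -0.336]
 [-0.016 -1.    -0.003]
 [-0.336  0.008 -0.942]]
shift tool mm [ 9.8 -2.7 19.1] turn deg [ 0.18 -0.35 -0.94]
```

Request:
drive_tool(plan=[[[0, 0, -0.9, 0.009, -0.0025, 0.004, 0.28], [0, 0, 0, 0.001, 0, 0.004, 0.28], [0, 0, 0, 0.001, 0, 0.003, 0.28], [0, 0, 0, 0.001, 0, 0.003, 0.28], [0, 0, 0, 0, 0, 0, 0.28]]])

```text
clock: 6.45
tool_pos: [0.5764, 0.1156, 0.0974]
tcp_rot: [0.689, 0.705, -0.115, 0.124]
ft_force: [-0.2, -0.1, -0.4]
finger_gap: 0.0239
```

```bash
python3 -c "
from h import *
to([141.5,0,90],20)"
```

```text
t 6.45 TCP latch mm [146.6  -1.9  97.4] tip [140.3  -2.1  79.5] gap 23.9
 F latch [-0.1  0.2 -0.4] tool axes in latch
 [[ 0.943  0.001 -0.334]
 [-0.002 -1.    -0.009]
 [-0.334  0.009 -0.943]]
shift tool mm [-2.3 -2.   8.7] turn deg [ 0.54 -0.51 -0.11]
```

Request:
drive_tool(plan=[[[0.5, 0, 0, 0, -0.002, 0.002, 0.28], [0, 0, 0, 0, 0, 0.002, 0.28], [0, 0, 0, 0, 0, 0.002, 0.28], [0, 0, 0, 0, 0, 0.0015, 0.28]]])

```text
clock: 6.85
tool_pos: [0.5746, 0.1133, 0.0903]
tcp_rot: [0.689, 0.704, -0.118, 0.121]
ft_force: [0.9, 0.1, 0.2]
finger_gap: 0.024
```

```bash
python3 -c "
from h import *
to([141.5,0,90],20)"
```

```text
t 6.85 TCP latch mm [144.3  -0.   90.3] tip [ 1.38e+02 -1.00e-01  7.24e+01] gap 24.0
 F latch [ 0.1 -0.9  0.2] tool axes in latch
 [[ 0.943 -0.001 -0.334]
 [-0.002 -1.    -0.001]
 [-0.334  0.001 -0.943]]
shift tool mm [-2.6 -0.   1.2] turn deg [ 0.04 -0.52 -0.09]
```

Request:
drive_tool(plan=[[[0, 0, 0, 0, 0, 0.0015, 0.28], [0, 0, 0, 0, 0, 0.0015, 0.28], [0, 0, 0, 0, 0, 0.0015, 0.28]]])

```text
clock: 7.15
tool_pos: [0.5748, 0.1127, 0.0888]
tcp_rot: [0.69, 0.704, -0.117, 0.121]
ft_force: [-3.9, 2.8, 6.8]
finger_gap: 0.0239
```

```bash
python3 -c "
from h import *
st()"
```

```text
t 7.15 TCP latch mm [143.8  -0.3  88.8] tip [137.5  -0.3  70.9] gap 23.9
 F latch [2.9 3.9 6.8] tool axes in latch
 [[ 0.943 -0.001 -0.332]
 [-0.002 -1.    -0.003]
 [-0.332  0.003 -0.943]]
```

Request:
drive_tool(plan=[[[0, 0, 0, 0, 0, 0.0025, 0.28], [0, 0, 0, 0, 0, 0.003, 0.28], [0, 0, 0, 0, 0, 0.003, 0.28]]])

```text
clock: 7.45
tool_pos: [0.5749, 0.1126, 0.0885]
tcp_rot: [0.69, 0.704, -0.114, 0.121]
ft_force: [-7.0, 3.3, 13.3]
finger_gap: 0.024
```

```bash
python3 -c "
from h import *
st()"
```

```text
t 7.45 TCP latch mm [143.7  -0.4  88.5] tip [137.4  -0.5  70.6] gap 24.0
 F latch [ 3.5  7.  13.3] tool axes in latch
 [[ 0.945 -0.002 -0.328]
 [-0.004 -1.    -0.007]
 [-0.328  0.008 -0.945]]
```

Side reaction +7 N in latch y: I'm about 2 mm off the centre line, as the bar ends also suggested. Re-centre and press again.

Request:
drive_tool(plan=[[[0, 0, 0, 0, -0.001, -0.003, 0.28], [0.3, 0, 0, 0, -0.002, 0, 0.28], [0, 0, 0, 0, 0, 0.002, 0.28], [0, 0, 0, 0, 0, 0.002, 0.28], [0, 0, 0, 0, 0, 0.0025, 0.28], [0, 0, 0, 0, 0, 0.003, 0.28]]])

```text
clock: 8.05
tool_pos: [0.5726, 0.1124, 0.0883]
tcp_rot: [0.691, 0.704, -0.112, 0.12]
ft_force: [-8.9, 6.4, 19.4]
finger_gap: 0.024
```

```bash
python3 -c "
from h import *
st()"
```

```text
t 8.05 TCP latch mm [143.5   1.9  88.3] tip [137.4   1.8  70.3] gap 24.0
 F latch [ 6.6  8.7 19.4] tool axes in latch
 [[ 0.946 -0.003 -0.325]
 [-0.006 -1.    -0.007]
 [-0.324  0.008 -0.946]]
```

Request:
drive_tool(plan=[[[0, 0, 0, -0.001, 0, 0.0015, 0.28], [0, 0, 0, -0.0015, 0, 0.0018, 0.28], [0, 0, 0, -0.0015, 0, 0.0018, 0.28]]])

```text
clock: 8.35
tool_pos: [0.5725, 0.112, 0.0888]
tcp_rot: [0.691, 0.705, -0.108, 0.118]
ft_force: [-4.0, 9.5, 8.9]
finger_gap: 0.0238
```

```bash
python3 -c "
from h import *
st()"
```

```text
t 8.35 TCP latch mm [143.    2.1  88.8] tip [137.1   1.9  70.8] gap 23.8
 F latch [9.6 3.8 8.9] tool axes in latch
 [[ 0.949 -0.002 -0.316]
 [-0.005 -1.    -0.009]
 [-0.316  0.01  -0.949]]
```

```bash
python3 - <<'E'
from rig import robot
import cv2,numpy as np
c=robot.capture("side")["image"][190:280,250:325,::-1]
d=robot.capture("wrist")["image"][170:420,180:380,::-1]
a=cv2.resize(c,None,fx=5.3,fy=5.3,interpolation=cv2.INTER_CUBIC);b=cv2.resize(d,None,fx=2,fy=2,interpolation=cv2.INTER_CUBIC)
o=np.zeros((520,798,3),np.uint8);o[:a.shape[0],:a.shape[1]]=a;o[:500,398:798]=b
cv2.imwrite("pics/s4.png",o)
E
```

```text
(no output)
```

View pics/s4.png

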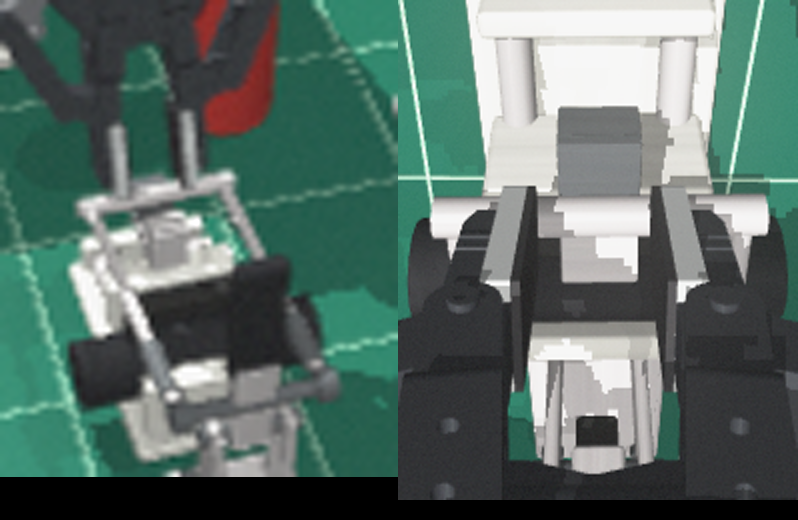

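```bash
python3 - <<'E'
from h import *
s,p,M=st()
H=np.array([[-0.0004,-0.9487,-0.3161,0.0809],[1,-0.0006,0.0005,-0.0007],[-0.0007,-0.3161,0.9487,-0.1241]])
def ray(u,v,z):
    u=180+(u-398)/2;v=170+v/2
    d=M@H[:,:3]@[(u-277.4)/377.4,(v-206.3)/377.4,1];o=p+M@H[:,3];return ((o+d*(z-o[2])/d[2])*1e3).round(1)
for n,u,v,zs in[("gate bottom edge",600,108,(.05,.055,.063)),("gate edge",600,140,(.055,.06,.063)),("gate/bar",600,195,(.063,.066,.069)),("bar c",600,216,(.055,.063,.0675,.07)),("bar low",600,237,(.063,.0675,.07)),("lip far",600,281,(.055,.063,.069)),("gateL",558,150,(.063,)),("gateR",640,150,(.063,)),("barL",431,216,(.0675,)),("barR",768,216,(.0675,)),("jaw cross edge",600,180,(.05,))]:
    print(n,[ray(u,v,z).tolist() for z in zs])
E
```

```text
t 8.45 TCP latch mm [143.1   2.1  88.8] tip [137.1   1.9  70.8] gap 24.0
 F latch [7.3 3.6 8. ] tool axes in latch
 [[ 0.949 -0.002 -0.316]
 [-0.005 -1.    -0.009]
 [-0.315  0.01  -0.949]]
gate bottom edge [[150.9, 0.6, 50.0], [155.0, 0.8, 55.0], [161.6, 0.9, 63.0]]
gate edge [[145.8, 0.7, 55.0], [150.3, 0.8, 60.0], [153.0, 0.9, 63.0]]
gate/bar [[136.6, 0.8, 63.0], [139.7, 0.9, 66.0], [142.8, 1.0, 69.0]]
bar c [[121.0, 0.6, 55.0], [129.8, 0.8, 63.0], [134.7, 0.9, 67.5], [137.5, 1.0, 70.0]]
bar low [[122.7, 0.8, 63.0], [127.8, 0.9, 67.5], [130.7, 0.9, 70.0]]
lip far [[96.1, 0.5, 55.0], [106.5, 0.7, 63.0], [114.2, 0.9, 69.0]]
gateL [[150.2, 9.8, 63.0]]
gateR [[150.0, -7.6, 63.0]]
barL [[135.2, 37.8, 67.5]]
barR [[134.2, -36.0, 67.5]]
jaw cross edge [[128.3, 0.6, 50.0]]
```

Wrist view: the bar (rows 197–237 of the crop) lies on or near the gate (grey block, rows 108–195). The white lip is beyond it towards the pivot, and the fingers straddle the keeper properly. So the bar is on the gate side and must go towards latch −x. I'll push it more that way with a light press.

Request:
drive_tool(plan=[[[0, 0, 0, -0.0025, 0, 0.001, 0.28], [0, 0, 0, -0.003, 0, 0.001, 0.28], [0, 0, 0, -0.003, 0, 0.001, 0.28]]])

```text
clock: 8.75
tool_pos: [0.5732, 0.1078, 0.0904]
tcp_rot: [0.691, 0.706, -0.104, 0.116]
ft_force: [-1.3, 5.8, 5.5]
finger_gap: 0.0237
```

```bash
python3 -c "
from h import *
st()"
```

```text
t 8.75 TCP latch mm [138.8   1.4  90.4] tip [133.    1.2  72.4] gap 23.7
 F latch [5.9 1.2 5.5] tool axes in latch
 [[ 0.952  0.002 -0.307]
 [-0.002 -1.    -0.014]
 [-0.307  0.014 -0.952]]
```

Request:
drive_tool(plan=[[[0, 6, 0, 0.004, 0, -0.012, 0.28], [0, 6, 0, 0.012, 0, -0.006, 0.28], [0, 6, 0, 0.012, 0, -0.003, 0.28], [0, 0, 0, 0, 0, 0, 0.28]]])

```text
clock: 9.15
tool_pos: [0.5717, 0.1418, 0.104]
tcp_rot: [0.698, 0.716, 0.008, -0.0]
ft_force: [1.1, 0.1, 0.3]
finger_gap: 0.0242
```

```bash
python3 -c "
from h import *
to([164,1,82],0)"
```

```text
t 9.15 TCP latch mm [172.9   2.2 104. ] tip [173.1   1.9  85. ] gap 24.2
 F latch [ 0.  -1.1  0.3] tool axes in latch
 [[ 1.     0.003  0.012]
 [ 0.003 -1.    -0.011]
 [ 0.012  0.012 -1.   ]]
shift tool mm [-9.2  0.9 21.9] turn deg [ 0.66 -0.68  0.18]
```

Request:
drive_tool(plan=[[[0.6, -0.6, 0, -0.008, 0.001, 0.011, 0.28], [0, 0, 0, 0, 0, 0.009, 0.28], [0, 0, 0, 0, 0, 0.001, 0.28], [0, 0, 0, -0.004, 0, 0, 0.28], [0, 0, 0, -0.003, 0, 0, 0.28]]])

```text
clock: 9.65
tool_pos: [0.5716, 0.1249, 0.0768]
tcp_rot: [0.698, 0.717, -0.005, 0.001]
ft_force: [1.0, 0.3, 0.1]
finger_gap: 0.0242
```

```bash
python3 -c "
from h import *
to([160,1,82],0)"
```

```text
t 9.65 TCP latch mm [156.    2.6  76.8] tip [155.9   2.8  57.8] gap 24.2
 F latch [ 0.3 -1.   0.1] tool axes in latch
 [[ 1.     0.004 -0.009]
 [ 0.004 -1.     0.007]
 [-0.009 -0.007 -1.   ]]
shift tool mm [ 3.9  1.6 -5.2] turn deg [-0.37  0.49  0.24]
```

Request:
drive_tool(plan=[[[0, 0, 0, -0.002, 0.001, -0.003, 0.28], [0, 0, 0, -0.002, 0, 0, 0.28], [0, 0, 0, -0.0015, 0, 0, 0.28]]])

```text
clock: 9.95
tool_pos: [0.5729, 0.1196, 0.0804]
tcp_rot: [0.697, 0.717, -0.005, 0.001]
ft_force: [-1.6, 5.5, -0.3]
finger_gap: 0.024
```

```bash
python3 -c "
from h import *
st()"
```

```text
t 9.95 TCP latch mm [150.6   1.4  80.4] tip [150.5   1.6  61.4] gap 24.0
 F latch [ 5.5  1.5 -0.3] tool axes in latch
 [[ 1.     0.005 -0.008]
 [ 0.005 -1.     0.006]
 [-0.008 -0.006 -1.   ]]
```

Request:
drive_tool(plan=[[[0, 0, 0, -0.0015, 0, 0, 0.28], [0, 0, 0, -0.0015, 0, 0, 0.28]]])

```text
clock: 10.15
tool_pos: [0.5728, 0.1194, 0.0809]
tcp_rot: [0.697, 0.717, -0.003, -0.001]
ft_force: [-0.4, 6.1, 0.0]
finger_gap: 0.0241
```

Request:
drive_tool(plan=[[[0, 0, 0, -0.0015, 0, 0, 0.28], [0, 0, 0, -0.0015, 0, 0, 0.28]]])

```text
clock: 10.35
tool_pos: [0.5728, 0.1193, 0.0813]
tcp_rot: [0.696, 0.718, -0.0, -0.003]
ft_force: [-0.8, 6.1, -0.3]
finger_gap: 0.0239
```

Request:
drive_tool(plan=[[[0, 0, 0, -0.0022, 0, 0, 0.28], [0, 0, 0, -0.0022, 0, 0, 0.28]]])

```text
clock: 10.55
tool_pos: [0.5727, 0.1188, 0.0817]
tcp_rot: [0.695, 0.719, 0.002, -0.006]
ft_force: [0.3, 7.7, -0.6]
finger_gap: 0.0241
```

Request:
drive_tool(plan=[[[0, 0, 0, -0.0028, 0, 0, 0.28], [0, 0, 0, -0.0028, 0, 0, 0.28]]])

```text
clock: 10.75
tool_pos: [0.5727, 0.1176, 0.0822]
tcp_rot: [0.694, 0.72, 0.006, -0.008]
ft_force: [-0.6, 8.9, -0.9]
finger_gap: 0.0241
```

```bash
python3 -c "
from h import *
st()"
```

```text
t 10.75 TCP latch mm [148.6   1.7  82.2] tip [149.    1.8  63.2] gap 24.1
 F latch [ 8.9  0.4 -0.9] tool axes in latch
 [[ 1.     0.013  0.02 ]
 [ 0.013 -1.     0.003]
 [ 0.02  -0.003 -1.   ]]
```

The bar resists at 6–9 N here, most likely against the lip's slope, so it should be nearly over the slot. I'll go over the top and press straight down.

Request:
drive_tool(plan=[[[0, 0, 0, 0.004, 0, 0, 0.28], [0, 1, 0, 0, 0, -0.012, 0.28], [0, 0, 0, 0, 0, -0.012, 0.28], [0, 0, 0, -0.01, 0, 0, 0.28], [0, 0, 0, -0.008, 0, 0, 0.28], [0, 0, 0, 0, 0, 0, 0.28]]])

```text
clock: 11.35
tool_pos: [0.5744, 0.1003, 0.1101]
tcp_rot: [0.694, 0.72, 0.013, -0.013]
ft_force: [-0.7, -0.0, -0.1]
finger_gap: 0.0239
```

```bash
python3 -c "
from h import *
to([134,1,94],0)"
```

```text
t 11.35 TCP latch mm [131.3   0.4 110.1] tip [132.    0.4  91.1] gap 23.9
 F latch [-0.   0.7 -0.1] tool axes in latch
 [[ 0.999  0.013  0.036]
 [ 0.013 -1.    -0.   ]
 [ 0.036  0.001 -0.999]]
shift tool mm [ 2.1 -0.5 16.2] turn deg [ 0.03 -2.08  0.75]
```

Request:
drive_tool(plan=[[[0, -2, 0.7, 0.003, -0.0005, 0.008, 0.28], [0, 0, 0, 0, 0, 0.006, 0.28], [0, 0, 0, 0, 0, 0.002, 0.28], [0, 0, 0, 0, 0, 0.002, 0.28], [0, 0, 0, 0, 0, 0.002, 0.28]]])

```text
clock: 11.85
tool_pos: [0.5739, 0.1016, 0.0892]
tcp_rot: [0.7, 0.715, 0.001, -0.0]
ft_force: [-2.5, -0.4, 10.9]
finger_gap: 0.0239
```

```bash
python3 -c "
from h import *
st()"
```

```text
t 11.85 TCP latch mm [132.6   0.9  89.2] tip [132.7   0.9  70.2] gap 23.9
 F latch [-0.4  2.6 10.9] tool axes in latch
 [[ 1.    -0.001  0.002]
 [-0.001 -1.    -0.   ]
 [ 0.002  0.    -1.   ]]
```

Request:
drive_tool(plan=[[[0, 0, 0, 0, 0, 0.003, 0.28], [0, 0, 0, 0, 0, 0.003, 0.28], [0, 0, 0, 0, 0, 0.003, 0.28]]])

```text
clock: 12.15
tool_pos: [0.5742, 0.1015, 0.0887]
tcp_rot: [0.699, 0.715, 0.003, 0.0]
ft_force: [-8.1, -1.4, 12.8]
finger_gap: 0.0238
```

Request:
drive_tool(plan=[[[0, 0, 0, 0, 0, 0.0035, 0.28], [0, 0, 0, 0, 0, 0.0035, 0.28]]])

```text
clock: 12.35
tool_pos: [0.5742, 0.1015, 0.0887]
tcp_rot: [0.699, 0.715, 0.004, 0.001]
ft_force: [-9.3, -1.1, 16.2]
finger_gap: 0.0238
```

```bash
python3 -c "
from h import *
st()"
```

```text
t 12.35 TCP latch mm [132.5   0.6  88.7] tip [132.6   0.4  69.7] gap 23.8
 F latch [-0.9  9.3 16.2] tool axes in latch
 [[ 1.    -0.001  0.004]
 [-0.001 -1.    -0.007]
 [ 0.004  0.007 -1.   ]]
```

Request:
drive_tool(plan=[[[0, 0, 0, 0, -0.002, 0.0015, 0.28], [0, 0, 0, 0, -0.0015, 0.003, 0.28], [0, 0, 0, 0, -0.0015, 0.004, 0.28]]])

```text
clock: 12.65
tool_pos: [0.573, 0.1014, 0.0886]
tcp_rot: [0.699, 0.715, 0.009, 0.005]
ft_force: [-3.5, -0.7, 20.1]
finger_gap: 0.0243
```

```bash
python3 -c "
from h import *
st()"
```

```text
t 12.65 TCP latch mm [132.5   1.8  88.6] tip [132.6   1.4  69.6] gap 24.3
 F latch [-0.6  3.5 20.1] tool axes in latch
 [[ 1.    -0.001  0.006]
 [-0.001 -1.    -0.02 ]
 [ 0.006  0.02  -1.   ]]
```

Request:
drive_tool(plan=[[[-1, 0, 0, 0, 0, -0.012, 0.4], [0, 0, 0, 0, 0, -0.01, 0.5], [0, 0, 0, 0, 0, 0, 0.5]]])

```text
clock: 12.95
tool_pos: [0.5727, 0.1011, 0.1125]
tcp_rot: [0.699, 0.714, 0.017, 0.012]
ft_force: [0.3, 1.0, -1.1]
finger_gap: 0.0422
```

```bash
python3 - <<'E'
from rig import robot
from h import st
import cv2,numpy as np
s,p,M=st();np.savez("w5.npz",p=p,M=M)
d=robot.capture("wrist")["image"][:,:,::-1];cv2.imwrite("pics/w5full.png",d)
cv2.imwrite("pics/w5.png",cv2.resize(d[180:330,190:370],None,fx=4,fy=4,interpolation=cv2.INTER_CUBIC))
E
```

```text
t 12.95 TCP latch mm [132.1   2.1 112.5] tip [132.3   1.3  93.5] gap 42.2
 F latch [ 1.  -0.3 -1.1] tool axes in latch
 [[ 1.    -0.001  0.006]
 [-0.001 -0.999 -0.04 ]
 [ 0.006  0.04  -0.999]]
```

View pics/w5.png

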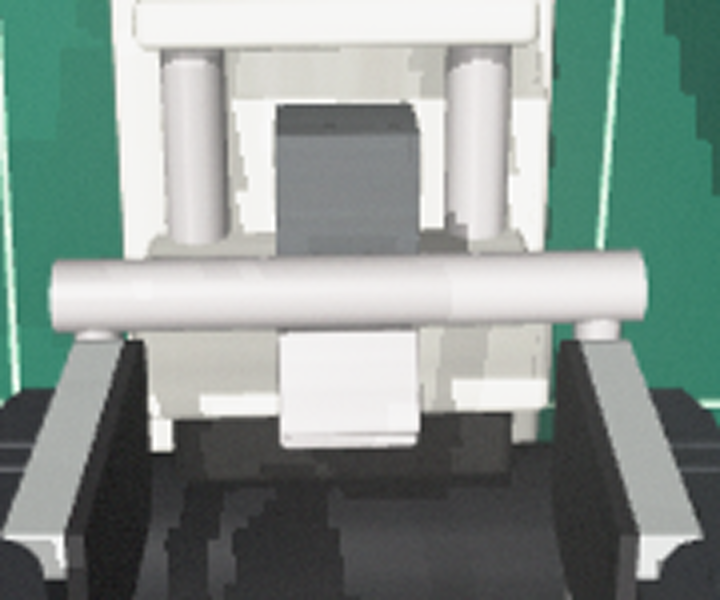

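```bash
cat >> h.py <<'E'
H=np.array([[-0.0004,-0.9487,-0.3161,0.0809],[1,-0.0006,0.0005,-0.0007],[-0.0007,-0.3161,0.9487,-0.1241]])
def ray(p,M,u,v,z):
    d=M@H[:,:3]@[(u-277.45)/377.4,(v-206.33)/377.4,1];o=p+M@H[:,3];return ((o+d*(z-o[2])/d[2])*1e3).round(1)
E
python3 - <<'E'
from h import *
w=np.load("w5.npz");p,M=w["p"],w["M"]
for n,u,v,zs in[("gate far top",347,133,(.063,)),("gate far bottom",347,104,(.04,.05,.055)),("gate@bar",347,256,(.063,)),("bar c",347,294,(.0645,.066,.0675)),("bar R end",647,286,(.066,)),("bar L end",50,296,(.066,)),("lip@bar",347,332,(.063,.066,.069)),("lip far",347,430,(.063,.069)),("lip far low",347,447,(.05,.06,.063,)),("gateL",277,180,(.063,)),("gateR",418,180,(.063,)),("lipL",279,380,(.066,)),("lipR",418,380,(.066,))]:
    print(n,[ray(p,M,190+u/4,180+v/4,z).tolist() for z in zs])
o=p+M@H[:,3];print("cam",o)
E
```

```text
gate far top [[151.9, 1.1, 63.0]]
gate far bottom [[148.2, 0.2, 40.0], [151.4, 0.5, 50.0], [153.0, 0.7, 55.0]]
gate@bar [[135.6, 1.1, 63.0]]
bar c [[131.1, 1.2, 64.5], [131.8, 1.2, 66.0], [132.5, 1.3, 67.5]]
bar R end [[132.1, -36.4, 66.0]]
bar L end [[132.3, 37.9, 66.0]]
lip@bar [[125.1, 1.1, 63.0], [126.6, 1.2, 66.0], [128.1, 1.3, 69.0]]
lip far [[110.9, 1.2, 63.0], [114.4, 1.4, 69.0]]
lip far low [[100.6, 0.7, 50.0], [106.6, 1.0, 60.0], [108.4, 1.2, 63.0]]
gateL [[145.9, 9.7, 63.0]]
gateR [[145.6, -7.7, 63.0]]
lipL [[120.0, 9.9, 66.0]]
lipR [[119.6, -7.8, 66.0]]
cam [0.21225944 0.00767371 0.23698336]
```

Wrist view, 4x crop: the bar (rows 258–330) hides the gap, with the gate above it (133–255) and the lip below (332–440). The slot must be a millimetre or more towards −x, since the bar feels as if it sits on the flat gate top. A steeper tilt (~32°) lets one motion both push −x and press.

```bash
python3 -c "
from h import *
to([150,1.5,105],32)"
```

```text
t 13.0 TCP latch mm [132.2   2.4 111.7] tip [132.3   1.6  92.7] gap 42.9
 F latch [-0.2  0.2  0.5] tool axes in latch
 [[ 1.    -0.001  0.006]
 [-0.001 -0.999 -0.039]
 [ 0.006  0.039 -0.999]]
shift tool mm [17.8  0.6  6.8] turn deg [  2.16 -32.36  -0.69]
```

Request:
drive_tool(plan=[[[2.2, -6.5, 0, 0.008, 0, -0.004, 0.28], [0, -6.5, 0, 0.008, 0, 0, 0.28], [0, -6.5, 0, 0.006, 0, 0, 0.28], [0, -6.5, 0, 0.004, 0, 0, 0.28], [0, -6.4, 0, 0, 0, 0, 0.28], [0, 0, 0, 0, 0, 0, 0.28]]])

```text
clock: 13.6
tool_pos: [0.5708, 0.1251, 0.1075]
tcp_rot: [0.671, 0.683, -0.204, 0.203]
ft_force: [-1.9, 0.4, -0.6]
finger_gap: 0.0239
```

```bash
python3 -c "
from h import *
to([143,1.5,93],32)"
```

```text
t 13.6 TCP latch mm [156.3   3.4 107.5] tip [145.8   3.6  91.6] gap 23.9
 F latch [ 0.5  1.9 -0.6] tool axes in latch
 [[ 0.835 -0.007 -0.551]
 [-0.003 -1.     0.009]
 [-0.551 -0.006 -0.835]]
shift tool mm [-3.1  2.1 19.4] turn deg [-0.51  1.4  -0.18]
```

Request:
drive_tool(plan=[[[-0.5, 1.2, 0, -0.001, 0.002, 0.008, 0.28], [0, 0, 0, -0.001, 0, 0.006, 0.28], [0, 0, 0, 0, 0, 0.003, 0.28], [0, 0, 0, 0, 0, 0.002, 0.28], [0, 0, 0, 0, 0, 0.002, 0.28]]])

```text
clock: 14.1
tool_pos: [0.5734, 0.1086, 0.0894]
tcp_rot: [0.675, 0.686, -0.19, 0.195]
ft_force: [-0.9, 6.6, 4.1]
finger_gap: 0.0237
```

```bash
python3 -c "
from h import *
to([141,1.5,87],32)"
```

```text
t 14.1 TCP latch mm [139.7   1.2  89.4] tip [129.7   1.2  73.2] gap 23.7
 F latch [6.6 0.8 4.1] tool axes in latch
 [[ 0.851 -0.006 -0.524]
 [-0.006 -1.     0.002]
 [-0.524  0.002 -0.852]]
shift tool mm [ 2.3 -0.3  1.3] turn deg [-0.09 -0.38 -0.37]
```

Request:
drive_tool(plan=[[[0, 0, 0, -0.001, 0, 0.002, 0.28], [0, 0, 0, -0.0012, 0, 0.0022, 0.28]]])

```text
clock: 14.3
tool_pos: [0.5739, 0.1065, 0.0886]
tcp_rot: [0.676, 0.686, -0.187, 0.193]
ft_force: [-1.7, 7.6, 4.5]
finger_gap: 0.0239
```

Request:
drive_tool(plan=[[[0, 0, 0, -0.0012, 0, 0.0025, 0.28], [0, 0, 0, -0.0012, 0, 0.0028, 0.28]]])

```text
clock: 14.5
tool_pos: [0.5746, 0.1041, 0.0876]
tcp_rot: [0.676, 0.687, -0.184, 0.193]
ft_force: [-2.5, 4.9, 4.0]
finger_gap: 0.024
```

```bash
python3 -c "
from h import *
st()"
```

```text
t 14.5 TCP latch mm [135.1   0.2  87.6] tip [1.254e+02 1.000e-01 7.130e+01] gap 24.0
 F latch [4.9 2.4 4. ] tool axes in latch
 [[ 0.858 -0.005 -0.513]
 [-0.009 -1.    -0.005]
 [-0.513  0.008 -0.858]]
```

Request:
drive_tool(plan=[[[0, 0, 0, 0.0008, -0.0005, 0.002, 0.28], [0, 0, 0, 0.001, -0.0005, 0.0025, 0.28], [0, 0, 0, 0.001, 0, 0.0025, 0.28]]])

```text
clock: 14.8
tool_pos: [0.5746, 0.1031, 0.0827]
tcp_rot: [0.677, 0.686, -0.181, 0.193]
ft_force: [0.0, 0.1, -0.0]
finger_gap: 0.0239
```

```bash
python3 -c "
from h import *
st()"
```

```text
t 14.8 TCP latch mm [134.1   0.2  82.7] tip [124.4   0.   66.3] gap 23.9
 F latch [ 0.1 -0.  -0. ] tool axes in latch
 [[ 0.86  -0.006 -0.511]
 [-0.011 -1.    -0.008]
 [-0.511  0.013 -0.86 ]]
```

Request:
drive_tool(plan=[[[0, 0, 0, 0.0008, 0, 0.0015, 0.28], [0, 0, 0, 0.0008, 0, 0.0015, 0.28], [0, 0, 0, 0.0008, 0, 0.0015, 0.28]]])

```text
clock: 15.1
tool_pos: [0.5747, 0.1019, 0.0778]
tcp_rot: [0.677, 0.686, -0.182, 0.194]
ft_force: [-4.6, 3.5, 13.7]
finger_gap: 0.024
```

```bash
python3 - <<'E'
from h import *
from rig import robot
import cv2
s,p,M=st();np.savez("w6.npz",p=p,M=M)
d=robot.capture("wrist")["image"][:,:,::-1];c=robot.capture("side")["image"][190:290,245:335,::-1]
a=cv2.resize(c,None,fx=4,fy=4,interpolation=cv2.INTER_CUBIC);b=cv2.resize(d[190:390,170:390],None,fx=2,fy=2,interpolation=cv2.INTER_CUBIC)
o=np.zeros((400,800,3),np.uint8);o[:400,:360]=a;o[:400,360:800]=b
cv2.imwrite("pics/s6.png",o)
E
```

```text
t 15.1 TCP latch mm [1.33e+02 1.00e-01 7.78e+01] tip [123.2  -0.   61.5] gap 24.0
 F latch [ 3.6  4.5 13.7] tool axes in latch
 [[ 0.859 -0.007 -0.512]
 [-0.012 -1.    -0.008]
 [-0.512  0.013 -0.859]]
```

View pics/s6.png

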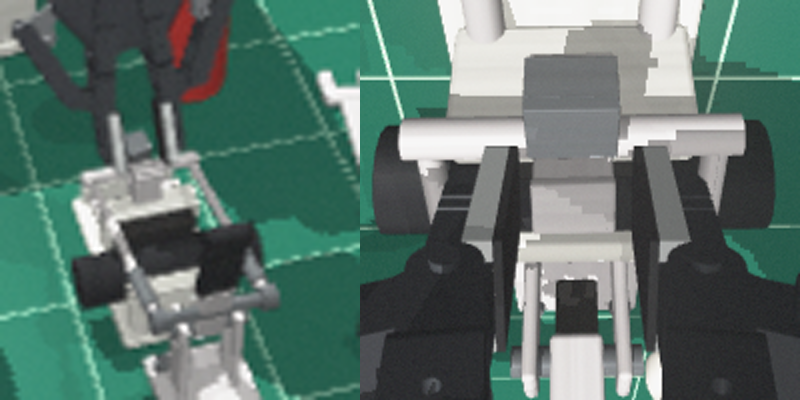

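The crop shows the gate (525–620, 55–155) now hiding the bar, so the bar has snapped in behind it. The tip is also about 12 mm lower and meeting a hard stop. Now I'll lift, straighten up, shut the fingers and go to the +x side of the handle.

Request:
drive_tool(plan=[[[0, 0, 0, 0.0005, 0, 0.0015, 0.28], [0, 0, 0, 0.0005, 0, 0.0015, 0.28], [0, 0, 0, -0.008, 0, -0.013, 0.28], [0, 0, 0, -0.015, 0, -0.025, 0.28], [0, 7.8, 0, -0.018, 0, -0.032, 0.1], [0, 7.8, 0, -0.015, 0, -0.035, 0], [0, 7.8, 0, -0.02, 0, -0.01, 0], [0, 7.8, 0, -0.025, 0, 0, 0], [0, 0, 0, -0.025, 0, 0, 0], [0, 0, 0, 0, 0, 0, 0]]])

```text
clock: 16.2
tool_pos: [0.5744, 0.0336, 0.2243]
tcp_rot: [0.699, 0.715, 0.014, -0.001]
ft_force: [-0.0, 0.3, -0.4]
finger_gap: -0.0003
```

```bash
python3 -c "
from h import *
to([14,0.5,190],0)"
```

```text
t 16.2 TCP latch mm [ 64.6   1.9 224.3] tip [ 65.    1.6 205.3] gap -0.3
 F latch [ 0.3  0.  -0.4] tool axes in latch
 [[ 1.    -0.     0.021]
 [-0.    -1.    -0.02 ]
 [ 0.021  0.02  -1.   ]]
shift tool mm [-51.3   0.8  33.3] turn deg [ 1.14 -1.21 -0.01]
```

Request:
drive_tool(plan=[[[1.1, -1.2, 0, -0.025, 0.0008, 0.01, 0], [0, 0, 0, -0.022, 0, 0.015, 0], [0, 0, 0, 0, 0, 0.015, 0], [0, 0, 0, 0, 0, 0.015, 0], [0, 0, 0, 0, 0, 0.01, 0], [0, 0, 0, 0, 0, 0, 0]]])

```text
clock: 16.8
tool_pos: [0.5766, -0.0119, 0.1573]
tcp_rot: [0.698, 0.716, 0.0, 0.001]
ft_force: [0.3, 0.4, -0.3]
finger_gap: 0.0003
```

```bash
python3 - <<'E'
from h import *
to([14,0.5,145],0)
from rig import robot
import cv2
c=robot.capture("side")["image"][170:310,230:350,::-1];cv2.imwrite("pics/s7.png",cv2.resize(c,None,fx=4,fy=4,interpolation=cv2.INTER_CUBIC))
E
```

```text
t 16.8 TCP latch mm [ 19.1   0.8 157.3] tip [ 19.1   0.7 138.3] gap 0.3
 F latch [ 0.4 -0.3 -0.3] tool axes in latch
 [[ 1.     0.002 -0.001]
 [ 0.002 -1.    -0.002]
 [-0.001  0.002 -1.   ]]
shift tool mm [-5.1  0.2 12.3] turn deg [0.09 0.03 0.11]
```

View pics/s7.png

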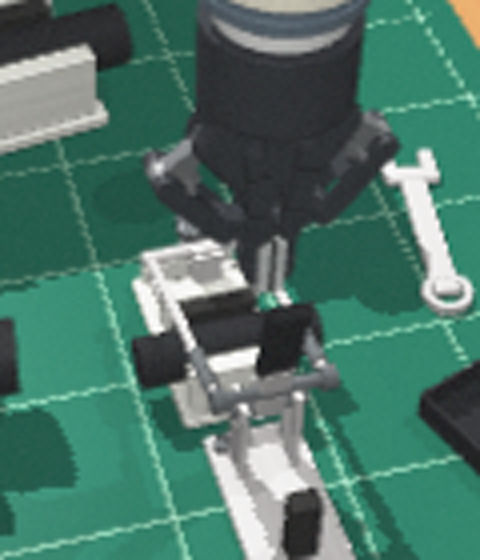

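Request:
drive_tool(plan=[[[0, 0, 0, -0.002, 0, 0.006, 0], [0, 0, 0, -0.006, 0, 0.004, 0], [0, 0, 0, -0.005, 0, 0, 0], [0, 0, 0, -0.004, 0, 0, 0], [0, 0, 0, -0.003, 0, 0, 0], [0, 0, 0, -0.003, 0, 0, 0]]])

```text
clock: 17.45
tool_pos: [0.5784, -0.0344, 0.1497]
tcp_rot: [0.697, 0.717, 0.002, 0.002]
ft_force: [0.8, 2.8, -0.8]
finger_gap: -0.0001
```

```bash
python3 -c "
from h import *
st()"
```

```text
t 17.45 TCP latch mm [ -3.4  -0.5 149.7] tip [ -3.4  -0.6 130.7] gap -0.1
 F latch [ 2.8 -0.8 -0.8] tool axes in latch
 [[ 1.     0.005  0.001]
 [ 0.005 -1.    -0.006]
 [ 0.001  0.006 -1.   ]]
```

Request:
drive_tool(plan=[[[0, 0, 0, -0.006, 0, 0.0015, 0], [0, 0, 0, -0.006, 0, 0.002, 0], [0, 0, 0, -0.006, 0, 0.0025, 0], [0, 0, 0, -0.006, 0, 0.003, 0]]])

```text
clock: 17.85
tool_pos: [0.5791, -0.0587, 0.1406]
tcp_rot: [0.697, 0.717, 0.004, 0.001]
ft_force: [-1.6, 5.3, 0.1]
finger_gap: -0.0002
```

```bash
cat >> h.py <<'E'
def arc():
    s,p,M=st();t=p+M[:,2]*.019-M[:,0]*.011-[0,0,.06]
    print("corner r",np.hypot(t[0],t[2]).round(4),"phi",np.rad2deg(np.arctan2(t[2],t[0])).round(1))
E
python3 -c "
from h import *
arc()"
```

```text
t 17.85 TCP latch mm [-27.7  -0.7 140.6] tip [-27.6  -0.8 121.6] gap -0.2
 F latch [5.4 1.5 0.1] tool axes in latch
 [[ 1.     0.006  0.004]
 [ 0.006 -1.    -0.006]
 [ 0.004  0.006 -1.   ]]
corner r 0.0727 phi 122.1
```

Request:
drive_tool(plan=[[[0, 0, 0, -0.0055, 0, 0.0035, 0], [0, 0, 0, -0.005, 0, 0.004, 0], [0, 0, 0, -0.0045, 0, 0.0045, 0], [0, 0, 0, -0.004, 0, 0.005, 0]]])

```text
clock: 18.25
tool_pos: [0.5797, -0.0773, 0.1241]
tcp_rot: [0.696, 0.718, 0.006, -0.001]
ft_force: [-1.7, 4.2, 3.4]
finger_gap: 0.0
```

```bash
python3 -c "
from h import *
arc()"
```

```text
t 18.25 TCP latch mm [-46.3  -0.8 124.1] tip [-46.2  -1.  105.1] gap 0.0
 F latch [4.2 1.6 3.4] tool axes in latch
 [[ 1.     0.008  0.009]
 [ 0.008 -1.    -0.007]
 [ 0.009  0.007 -1.   ]]
corner r 0.0727 phi 141.8
```

Request:
drive_tool(plan=[[[0, 0, 0, -0.0035, -0.0005, 0.0055, 0], [0, 0, 0, -0.003, 0, 0.006, 0], [0, 0, 0, -0.0025, 0, 0.006, 0], [0, 0, 0, -0.002, 0, 0.006, 0]]])

```text
clock: 18.65
tool_pos: [0.58, -0.0901, 0.1001]
tcp_rot: [0.697, 0.718, 0.006, 0.0]
ft_force: [-1.0, 1.5, 2.4]
finger_gap: 0.0002
```

```bash
python3 -c "
from h import *
arc()"
```

```text
t 18.65 TCP latch mm [-59.1  -0.8 100.1] tip [-59.   -1.   81.1] gap 0.2
 F latch [1.5 1.  2.4] tool axes in latch
 [[ 1.     0.007  0.008]
 [ 0.007 -1.    -0.009]
 [ 0.007  0.009 -1.   ]]
corner r 0.0731 phi 163.3
```

Request:
drive_tool(plan=[[[0, 0, 0, -0.001, 0, 0.005, 0], [0, 0, 0, -0.0005, 0, 0.005, 0], [0, 0, 0, 0, 0, 0.004, 0], [0, 0, 0, 0, 0, 0.003, 0], [0, 0, 0, 0, 0, 0.003, 0]]])

```text
clock: 19.15
tool_pos: [0.5803, -0.0932, 0.0837]
tcp_rot: [0.697, 0.717, 0.005, 0.002]
ft_force: [-10.6, 3.3, 17.0]
finger_gap: -0.0002
```

```bash
python3 -c "
from h import *
arc()"
```

```text
t 19.15 TCP latch mm [-62.2  -1.1  83.7] tip [-62.1  -1.3  64.7] gap -0.2
 F latch [ 3.6 10.6 17. ] tool axes in latch
 [[ 1.     0.006  0.005]
 [ 0.006 -1.    -0.01 ]
 [ 0.005  0.01  -1.   ]]
corner r 0.0733 phi 176.3
```

The tip is at 64.7 mm with 17 N, which matches the handle top at 65 mm: it's on its stop. Lift off and verify.

Request:
drive_tool(plan=[[[0, 0, 0, 0, -0.001, 0.002, 0], [0, 0, 0, 0, -0.001, 0.002, 0], [0, 0, 0, 0, 0, -0.01, 0], [0, 0, 0, 0, 0, -0.03, 0], [0, 0, 0, 0, 0, -0.04, 0], [0, 0, 0, 0, 0, -0.04, 0], [0, 0, 0, -0.03, 0, -0.02, 0], [0, 0, 0, -0.04, 0, 0, 0], [0, 0, 0, -0.04, 0, 0, 0], [0, 0, 0, 0, 0, 0, 0], [0, 0, 0, 0, 0, 0, 0]]])

```text
clock: 20.25
tool_pos: [0.5806, -0.2087, 0.2308]
tcp_rot: [0.696, 0.718, 0.005, 0.007]
ft_force: [-0.3, 0.8, -0.5]
finger_gap: -0.0002
```

```bash
python3 - <<'E'
from h import *
from rig import robot
import cv2
st()
c=robot.capture("side")["image"][170:320,230:350,::-1];cv2.imwrite("pics/s8.png",cv2.resize(c,None,fx=4,fy=4,interpolation=cv2.INTER_CUBIC))
E
```

```text
t 20.25 TCP latch mm [-177.7    1.3  230.8] tip [-177.8    1.   211.8] gap -0.2
 F latch [ 0.8  0.2 -0.5] tool axes in latch
 [[ 1.     0.007 -0.003]
 [ 0.007 -1.    -0.016]
 [-0.003  0.016 -1.   ]]
```

View pics/s8.png

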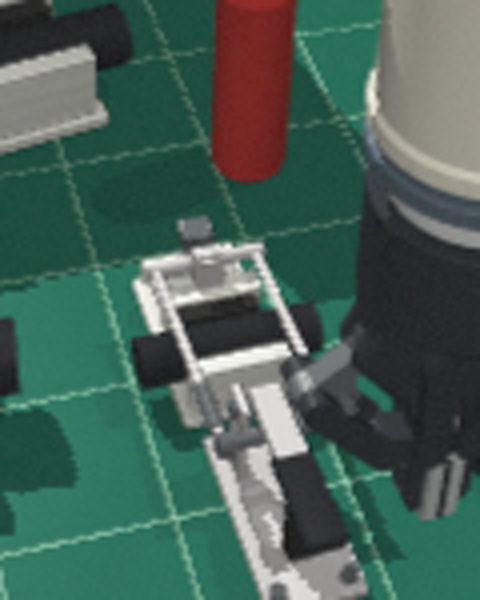

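The lever lies level on its stop (handle around (315,510)). The bail is taut and its bar is behind the lip, with the gate (195,230) beyond it. The can hasn't moved and the arm is clear, so I'm handing in.

```bash
python3 -c "
from rig import robot
print(robot.job_done())"
```

```text
the job is handed in; nothing more can be done
None
```

The tube looks clamped. The bail is hooked, the lever is home on its stop, the arm is clear, and I handed the job in at about 20 s of the 72 s.

**Hooking the bail:** I swung the bail over with shut fingers and searched for the slot by feel. Two presses of about 20 N on the flat gate top did not go in. Pushing the bar about 5 mm towards the pivot with a tilted tool, and then pressing down, snapped it in. The fingertips met a hard stop about 12 mm lower, and the wrist picture showed the bar down behind the gate.

**Closing the lever:** I pushed the handle along its arc with about 3 to 6 N. It stopped with the fingertips 64.7 mm above the bench, against 65 mm expected at home.

**Last checks:**
- The final side picture shows the lever level, the bail taut and the spray can where it was.
- The contact force reads about zero with the arm clear.
- The highest vertical press I read was about 20 N, with a sideways part of up to about 11 N that I did not fully explain. Forces were only read at the end of each move.
- I could not measure the jaw's draw directly; it is inferred from the hooked bail and the lever being home.

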